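# Take the length of a chipped cabinet edge with a digital tape

## Task

Measure the chipped edge of the cabinet panel: draw the tape's blade out until the outer face of its end hook lines up with the near edge (the one towards the case) of the blue masking tape, leave it standing there, and press the green reading key and then the blue store key, one at a time. Then press the red release on the tape's nose and keep it down until the blade has run fully home. Never press a key while the hook is off the masking tape's edge, and do not knock the other things on the desk about.

Things in the scene. Friction and masses are not known exactly. Their poses are not given: they have to be found in the camera images.
- panel: Cherry-wood cabinet panel, 520 x 150 x 18 mm, fixed on two 20 mm battens; top face 38 mm above the desk. Origin on the desk under the line of the blade; x runs along the panel in the direction the blade is drawn out, y across, z up. It reaches from x = -290 to +230 mm; the tape stands on its -x end, held by a blue G-clamp (x = -310 to -255 mm, top 125 mm above the desk).
- tape: Yellow and black digital tape measure, fixed on the panel; same origin and axes as the panel. Case 54 mm wide, centred on y = 0: main part x = -235 to -155 mm, top 100 mm above the desk, with a display between two round keys; low nose x = -155 to -105 mm, top 74 mm above the desk, with the red release on it and the blade's mouth in its front.
- blade (a joint): How far the yellow blade is drawn out of the case, m: 0 home, limit 0.23; slides along the panel's +x only. A coil spring of 2 to 3.2 N draws it in, but the tape is self-locking: a brake of about 6 N holds the blade where it is left, so drawing it out takes 8 to 10 N, pushing it back about 3 N. Only while the release is held down is it free and runs in by itself at about 0.3 m/s.
- hook_face (a point): Middle of the outer (+x) face of the blade's steel end hook, 52 mm above the desk. The hook is a plate 28 mm wide across the panel, 20 mm tall (42 to 62 mm above the desk), 3 mm thick; behind it a 28 mm wide, 4 mm thick end plate covers the last 29 mm of blade. Both can be pinched across the 28 mm from above. With the blade home this face is 13 mm in front of the nose. Axes as the panel's.
- mark_edge (a point): Middle of the near edge (towards the tape case) of the strip of blue masking tape stuck flat across the panel's top face, on the line of the blade; from this edge the strip is 24 mm wide in +x, and it is 152 mm long across the panel. Pale chipped wood on the panel's edge ends here. Axes as the panel's.
- key_read (a joint): Travel of the green round reading key, in m: 0 up, 0.004 fully down; it counts as pressed beyond 0.0025. Spring return, 1.5 N to start, 3.5 N fully down.
- key_read_top (a point): Centre of the top of the green reading key, 18 mm diameter, standing 7 mm proud of the case, about 107 mm above the desk, near the rear (clamp) end of the case. Pressed straight down.
- key_store (a joint): Travel of the blue round store key, in m: 0 up, 0.004 fully down; it counts as pressed beyond 0.0025. Spring return, 1.5 N to start, 3.5 N fully down.
- key_store_top (a point): Centre of the top of the blue store key, same size as the green one, 48 mm farther towards the nose. Pressed straight down.
- release (a joint): Travel of the red release paddle, in m: 0 up (within 0.001), 0.006 fully down. Spring return, about 4 N at 0.003, 6 N fully down. From about 0.002 the brake begins to slip, beyond 0.0035 the blade is quite free; let up before the blade is home, the brake stops it part-way.
- release_top (a point): Centre of the top of the red ribbed release paddle, 28 x 26 mm, on top of the tape's nose, 83 mm above the desk, standing 9 mm proud of the nose. Pressed straight down. The main part of the case rises to 100 mm above the desk 29 mm behind its centre.
- glue: Bystander: white glue bottle, 56 mm diameter, 150 mm tall, standing loose. Origin at the centre of its underside.
- tissue_box: Bystander: dark wooden tissue box, a 130 mm cube standing loose. Origin at the centre of its underside.
- brush: Bystander: paint brush lying loose on the desk. Origin at its underside, x along the brush.
- pull: Bystander: brushed steel drawer pull, 160 mm long, 28 mm high, lying loose on its two feet. Origin at the centre of its underside, x along it.

How it is judged:
By the outcome, as a careful person would: the job done as asked, in the order asked, and still so for the second after the job is handed in, with the robot touching nothing.
It also fails if it takes over 56 s, if anything falls off the work surface, if the arm or the gripper's body presses on something with over 40 N, if the wrist force passes 120 N, or if a joint passes its speed limit or range.

## Robot

A 7-joint arm with a two-finger parallel gripper is mounted at the origin on the work surface. World frame = base frame: x ahead of the robot, y to its left, z up, the work surface at z = 0. Lengths are in m, angles in rad, forces in N, time in s.
With the tool pointing down it reaches from about 0.35 to 0.9 m from the base axis. Payload 8.1 kg.
Tool frame: the origin (TCP) lies at the centre of the arm's flange, where the gripper is bolted on; the fingertips stand 178 mm ahead of it and the grasp point (between the pads) lies 159 mm ahead of it; x points along the fingers, z is the direction in which the jaws open and shut, and the axes are right-handed (so a half turn about x gives the same grasp; the last joint's range is limited). The gripper opens to 92 mm and grips with 3 to 60 N. Pads are 19 mm wide; open, the fingers measure 130 mm over their backs; the gripper's body (75 mm by 190 mm) begins 47 mm behind the grasp point.
Start: joints at [-0.103, 0.434, 0.025, 1.573, -0.012, 1.134, -0.075], TCP at [0.625, -0, 0.405] pointing down, gripper open.
Joint ranges: [-2.62, 2.62], [-0.44, 2.09], [-1.27, 1.32], [0.08, 2.57], [-1.32, 4.46], [0.12, 2], [-2.74, 2.74]. Speed limits (rad/s): [2.22, 2.22, 3.01, 3.01, 3.14, 3.14, 3.14].

## Interface

Orientations are given as a rotation vector (axis times angle).
In Python, from cell import arm, get_image, search_frame, pinpoint gives the robot as it stands.
- The arm moves only by the tool arm_command, never from a script. Its argument "motion" is a list of rows, each a list of 7 numbers: the finger opening in mm, from 0 to 91.8, then the shift along the tool's x, y, z in mm, then the turn, a rotation vector about the tool's x, y, z in degrees. In form: [[fingers, x, y, z, ax, ay, az], ...]. A call has 1 to 5 rows; each row shifts and turns the commanded pose from where the row before left it, along the tool's axes as they then stand; what a row does not reach is not made up. A row lasts 1/8 s, in which the tool goes at most 62.5 mm and 10.7 degrees, less where a joint would pass 70% of its speed; a pose out of reach is approached as far as the arm can. A call with a gripper value outside its range is refused whole. The fingers move at their own pace and stop on an object; "newtons" is the grip in N (left out, the last holds). Time passes only in rows, so rows that do not move let the fingers close. It gives the time, the measured TCP pose, the force and the opening at its end, in the units of the state.
- arm.observe(): the state, without advancing time (a new reading comes with each control period).
- get_image(name): name is "scene" or "side" or "wrist"; returns a dict with "frame" (480x640x3 uint8, red, green, blue), "range_z" (480x640 float32, m along the optical axis (not along the pixel's ray), 0 where there is no reading), "K" (3x3 intrinsics, pixels), "distortion" ([k1, k2, p1, p2, k3] as OpenCV has them; the pictures are not rectified), "origin" and "rotation" of the camera in the world; the wrist camera has in their place "tool_from_camera" (4x4, takes a point from camera to tool coordinates, whose origin is the TCP and whose axes are the tool frame's). Camera axes: x right, y down, z forward; pixel columns grow to the right and rows downward; lengths in m; the calibration is good to about 2 mm. A picture is of the moment at which its call begins: read the wrist's pose just before it.
- arm.sign_off(): hands the job in, once; it reports no verdict.
Trained networks look in the newest picture that a camera, given by its name, has taken for a name from the list of things; names that differ only in an ending like _2 or _b are one class to them, and where a whole thing is asked for, a point or a joint stands for the part that bears it (a point fixed in the world has none). Each returns a list of dicts, best first, with "p" (0 to 1); they miss things now and then, are a little off and sometimes report something else, mostly with a low value. They report only what shows in the picture. A call takes as long as a camera call.
- search_frame(camera, target): "point" ([x, y, z] in m, in world coordinates, good to about 4 mm: the middle of the surface that is visible of it).
- pinpoint(camera, target): "point" ([x, y, z] in m, in world coordinates, good to about 4 mm: a listed point, or the origin of a listed thing).
The state is a dict: "clock": time; "joints": joint angles; "dq": joint speeds; "joint_efforts": joint torques, N m; "position": TCP position; "ee_rot": TCP orientation; "force": force on the tool from outside, world axes, zero at the start; "ft_torque": the same for the moment, N m; "width": opening from 0.0 (shut) to 1.0 (fully open).
Only numpy, scipy, OpenCV 4.12 (cv2) and the standard library are available. Lean on these libraries where they do the work, as an engineer would, in place of code of your own. Each camera call takes 0.05 s, during which the arm holds its last target. There are 200 camera calls.

## Working session

There is one attempt and no reset: what is moved stays moved. The work goes in short steps, Python scripts to look and compute and a tool call to move; the robot and the scene stay as the last step left them, time stands still between calls to the robot, and variables do not carry over. Pictures are saved under pics/ and viewed, about 8 in all and at most 12, crops included, and the job is handed in when it is done.

Besides the shell and the picture viewer there is one more tool, called after "Emit:" as name(argument=value, ...), one argument or row to a line, values as JSON. arm_command: Moves the arm, as the interface text tells. Its arguments: {"type":"object","properties":{"motion":{"type":"array"},"newtons":{"type":"number"}},"required":["motion"]}

```bash
ls; mkdir -p pics; cat > h.py <<'E'
import numpy as np, cv2
from cell import arm, get_image, search_frame, pinpoint
from scipy.spatial.transform import Rotation as R
def save(im,n): cv2.imwrite('pics/'+n, im[...,::-1])
E
python3 - <<'E'
from h import *
s=arm.observe(); print(s)
for c in ('scene','side','wrist'):
    d=get_image(c); save(d['frame'],c+'0.png')
    if c!='wrist': print(c,d['origin'],d['rotation'])
    else: print(d['tool_from_camera'])
    for n in ['panel','tape','hook_face','mark_edge','key_read_top','key_store_top','release_top','glue','tissue_box','brush','pull']:
        r=pinpoint(c,n)[:1]; print(n,[(np.round(q['point'],4),round(q['p'],2)) for q in r])
E
```

```text
pics
{'clock': 0.0, 'joints': array([-0.10258508,  0.43521532,  0.02497482,  1.57411286, -0.01159754,
        1.13398144, -0.07510856]), 'dq': array([ 0.00020116,  0.00041867, -0.00023541,  0.00296374,  0.0015423 ,
       -0.00050603,  0.00025172]), 'joint_efforts': array([ 3.89017032e-04, -6.67853522e+01,  9.84863900e-01, -3.14464223e+01,
       -6.05165795e-02,  4.27553023e-02,  1.12382318e-04]), 'position': array([ 6.24763689e-01, -4.30870343e-05,  4.03943432e-01]), 'ee_rot': array([-4.04699236e-05,  1.57236156e+00, -1.88289850e-04]), 'force': array([-0.32472626, -0.32051514,  0.51182776]), 'ft_torque': array([0.01191556, 0.04662517, 0.05467491]), 'width': 0.9994230295838363}
scene [1.35634861 0.07368639 0.68279038] [-1.55016345 -1.7976347   0.90842049]
panel [(array([ 0.5608,  0.0047, -0.0006]), 0.77)]
tape []
hook_face [(array([0.5729, 0.0809, 0.0533]), 0.68)]
mark_edge [(array([ 0.5401, -0.0713,  0.034 ]), 0.81)]
key_read_top [(array([0.6057, 0.2174, 0.11  ]), 0.55)]
key_store_top [(array([0.5958, 0.1716, 0.1066]), 0.54)]
release_top [(array([0.584 , 0.1265, 0.0813]), 0.69)]
gl
[... 826 characters left out ...]
 9.58209794e-01  1.99283371e-02]
 [-5.15854530e-04 -9.58209656e-01 -2.86066408e-01  7.71215820e-02]
 [ 9.99999854e-01 -5.40625575e-04  7.61428619e-06  1.00081295e-03]
 [ 0.00000000e+00  0.00000000e+00  0.00000000e+00  1.00000000e+00]]
panel [(array([0.5546, 0.0036, 0.0024]), 0.82)]
tape [(array([ 6.683e-01, -1.470e-01, -2.000e-04]), 0.41)]
hook_face [(array([0.5747, 0.0784, 0.0482]), 0.91)]
mark_edge [(array([ 0.5363, -0.0731,  0.0374]), 0.66)]
key_read_top []
key_store_top []
release_top [(array([0.5809, 0.1257, 0.0841]), 0.79)]
glue [(array([ 0.4168, -0.0307,  0.    ]), 0.58)]
tissue_box []
brush [(array([ 0.7   ,  0.0442, -0.0021]), 0.68)]
pull [(array([ 0.666 , -0.1461,  0.0019]), 0.69)]
```

View pics/scene0.png

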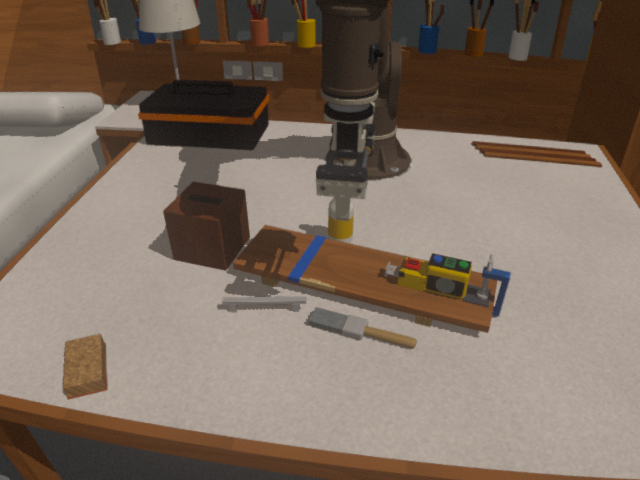

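View pics/wrist0.png

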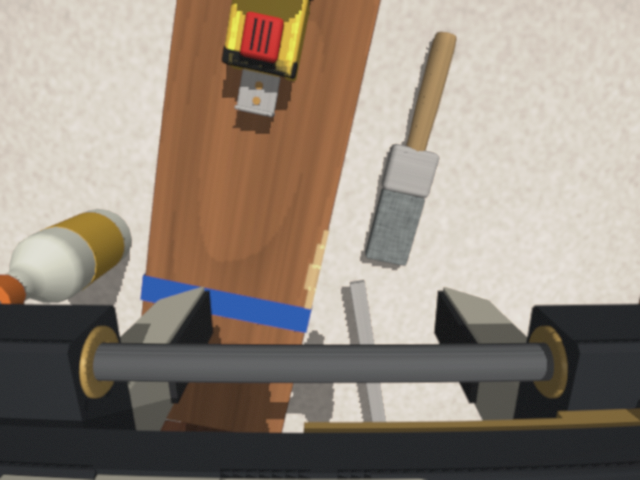

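The scene camera shows the tape on the right end of the panel (keys near px 437–463, 262). The blue strip is near (310, 258), with the glue bottle beside it at (341, 220). The wrist view shows the hook at (257, 93) and the strip at (225, 302). The glue stands close to where the gripper body will pass, so I'll measure it precisely.

```bash
cat >> h.py <<'E'
def pose(d,s):
    """camera->world 4x4"""
    T=np.eye(4)
    if 'tool_from_camera' in d:
        T[:3,:3]=R.from_rotvec(s['ee_rot']).as_matrix(); T[:3,3]=s['position']; return T@np.array(d['tool_from_camera'])
    r=np.array(d['rotation']); T[:3,:3]=R.from_rotvec(r).as_matrix() if r.ndim==1 else r; T[:3,3]=d['origin']; return T
def rays(d,T,px):
    n=cv2.undistortPoints(np.float32(px).reshape(-1,1,2),np.array(d['K']),np.array(d['distortion'])).reshape(-1,2)
    return np.c_[n,np.ones(len(n))]@T[:3,:3].T
def onplane(d,T,px,z):
    r=rays(d,T,px); o=T[:3,3]; return o+r*((z-o[2])/r[:,2])[:,None]
def cloud(d,T):
    v,u=np.mgrid[:480,:640]; px=np.c_[u.ravel(),v.ravel()]
    z=d['range_z'].ravel(); P=T[:3,3]+rays(d,T,px)*z[:,None]; P[z<=0]=np.nan
    return P.reshape(480,640,3)
E
cat > m1.py <<'E'
from h import *
s=arm.observe(); print(s['clock'])
for c in ('scene','side','wrist'):
    d=get_image(c); T=pose(d,s); P=cloud(d,T); hsv=cv2.cvtColor(d['frame'],cv2.COLOR_RGB2HSV)
    blue=cv2.inRange(hsv,(105,130,60),(125,255,255))>0
    near=blue&(np.abs(P[...,2]-.038)<.012)&(np.abs(P[...,1]+.075)<.07)&(np.abs(P[...,0]-.54)<.12)
    v,u=np.nonzero(near)
    if len(u)>50:
        # near edge: for each slice across, take max along -u
        Q=onplane(d,T,np.c_[u,v],.038)
        (cx,cy),(w,h),a=cv2.minAreaRect(np.float32(Q[:,:2]*1000)); print(c,'strip centre',cx,cy,w,h,a)
    for nm,lo,hi in (('panel',.034,.042),('red',0,0)):
        if nm=='panel':
            wood=(cv2.inRange(hsv,(3,80,40),(18,255,220))>0)&(np.abs(P[...,2]-.038)<.008)&(np.abs(P[...,0]-.56)<.15)&(np.abs(P[...,1])<.3)
            q=P[wood]; r=cv2.minAreaRect(np.float32(q[:,:2]*1000)); print(c,'panel',r, np.median(q[:,2]))
    g=P[(P[...,2]>.02)&(P[...,2]<.1)&(np.abs(P[...,0]-.416)<.06)&(np.abs(P[...,1]+.033)<.06)]
    g=g[g[:,0]<.46]
    if len(g)>50:
        from scipy.optimize import least_squares
        f=least_squares(lambda p:np.hypot(g[:,0]-p[0],g[:,1]-p[1])-.028,[.416,-.033],loss='soft_l1',f_scale=.002); print(c,'glue',f.x,len(g))
    for nm,lo,hi,z0,z1 in (('green',(45,120,60),(85,255,255),.1,.115),('bluekey',(105,130,60),(125,255,255),.1,.115),('red',(0,180,90),(5,255,255),.074,.09)):
        m=(cv2.inRange(hsv,lo,hi)>0)&(P[...,2]>z0)&(P[...,2]<z1); q=P[m]
        if len(q)>5: print(c,nm,len(q),np.round(np.median(q,0),4),np.round((q.min(0)+q.max(0))/2,4))
print(arm.observe()['clock'])
E
python3 m1.py
```

```text
1.8
scene strip centre 538.049560546875 -84.6041030883789 21.887990951538086 157.224609375 77.71153259277344
scene panel ((538.1673583984375, 6.87530517578125), (587.0682983398438, 195.3605499267578), 77.36919403076172) 0.0388147156085229
scene glue [ 0.41529112 -0.03014161] 614
scene green 43 [0.6059 0.2214 0.1078] [0.6057 0.2202 0.1064]
scene bluekey 178 [0.6016 0.1995 0.1059] [-0.1481 -0.4197  0.1077]
scene red 82 [0.5931 0.1287 0.0825] [0.586  0.1295 0.0802]
side strip centre 537.5496826171875 -85.31654357910156 22.346561431884766 148.7775421142578 77.82427215576172
side panel ((536.2977905273438, 37.91766357421875), (521.0717163085938, 204.18377685546875), 77.7797622680664) 0.03776931867910366
side glue [ 0.41610378 -0.03260278] 1201
side bluekey 40 [0.5941 0.1693 0.1067] [0.6047 0.2214 0.1057]
side red 71 [0.5847 0.1228 0.0823] [0.5845 0.1242 0.0825]
wrist strip centre 538.2110595703125 -85.42085266113281 23.153711318969727 150.7078857421875 77.66007995605469
wrist panel ((552.4689331054688, -22.562210083007812), (405.3713073730469, 149.1303253173828), 77.64041137695312) 0.03805461105960589
wrist glue [ 0.41667541 -0.03260145] 4467
wrist red 1192 [0.5857 0.1268 0.0824] [0.5853 0.1276 0.0824]
1.95
```

Emit:
arm_command(
  motion=[
    [50,0,0,0,6.15,0,0],
    [50,0,0,0,6.15,0,0],
    [50,25,26,-22,0,0,0],
    [50,25,26,-22,0,0,0],
    [50,25,25,-23,0,0,0],
  ],
  newtons=30,
)

```text
clock: 2.58
position: [0.5754, 0.0904, 0.3291]
ee_rot: [0.169, 1.564, -0.168]
force: [1.0, -0.3, 0.6]
width: 0.556
```

```bash
cat > m2.py <<'E'
from h import *
import sys
U=np.array([-.213,-.977,0]);V=np.array([.977,-.213,0])
s=arm.observe(); print(s['clock'],s['position'],R.from_rotvec(s['ee_rot']).as_matrix().round(4).tolist(),s['force'].round(1))
d=get_image('wrist'); T=pose(d,s); P=cloud(d,T); save(d['frame'],sys.argv[1])
tcp=s['position']
for n in ('hook_face','mark_edge','release_top','key_store_top','key_read_top'):
    for q in pinpoint('wrist',n)[:1]:
        e=np.array(q['point'])-tcp; print(n,np.round(q['point'],4),round(q['p'],2),'rel TCP along %.1f across %.1f'%(e@U*1e3,e@V*1e3))
# hook+plate points 56..66 mm high in front of nose
h=P[(P[...,2]>.056)&(P[...,2]<.067)]; e=h-tcp; a=e@U*1e3; b=e@V*1e3; k=(abs(b)<30)&(abs(a)<60)
print('plate along pct',np.percentile(a[k],[0.5,2,50,98,99.5]).round(1),'across',np.percentile(b[k],[.5,2,50,98,99.5]).round(1),k.sum(),'z',np.median(h[k][:,2]))
E
python3 m2.py w1.png
python3 - <<'E'
from h import *
s=arm.observe()
for c in ('scene','side'):
    d=get_image(c);P=cloud(d,pose(d,s))
    g=P[(np.abs(P[...,0]-.416)<.05)&(np.abs(P[...,1]+.032)<.05)&(P[...,2]>.02)]
    for z in range(40,160,10):
        q=g[np.abs(g[:,2]-z/1e3)<.005]
        if len(q)>5: print(c,z,len(q),'max v from centre',np.percentile((q-[.4163,-.0325,0])@[.977,-.213,0]*1e3,97).round(1))
E
```

```text
2.575 [0.57544826 0.09038772 0.32914209] [[0.0005, 0.2133, 0.977], [0.0002, 0.977, -0.2133], [-1.0, 0.0003, 0.0005]] [ 1.  -0.3  0.6]
hook_face [0.5726 0.0772 0.0488] 0.71 rel TCP along 13.5 across 0.0
release_top [0.5816 0.1241 0.0829] 0.67 rel TCP along -34.2 across -1.2
plate along pct [-11.   -9.8   8.6  10.8  11. ] across [-11.9 -11.4   1.7  14.6  15.2] 341 z 0.06102362526173835
scene 40 112 max v from centre 55.4
scene 50 96 max v from centre 28.3
scene 60 90 max v from centre 28.8
scene 70 105 max v from centre 28.1
scene 80 94 max v from centre 27.9
scene 90 102 max v from centre 27.5
scene 100 143 max v from centre 26.0
scene 110 113 max v from centre 19.2
scene 120 55 max v from centre 14.8
scene 130 42 max v from centre 10.8
scene 140 42 max v from centre 12.6
scene 150 83 max v from centre 12.5
side 40 148 max v from centre 55.8
side 50 137 max v from centre 28.0
side 60 135 max v from centre 28.2
side 70 154 max v from centre 27.9
side 80 147 max v from centre 27.7
side 90 182 max v from centre 27.1
side 100 259 max v from centre 24.8
side 110 188 max v from centre 18.5
side 120 92 max v from centre 12.5
side 130 56 max v from centre 11.0
side 140 78 max v from centre 12.8
side 150 168 max v from centre 12.2
```

View pics/w1.png

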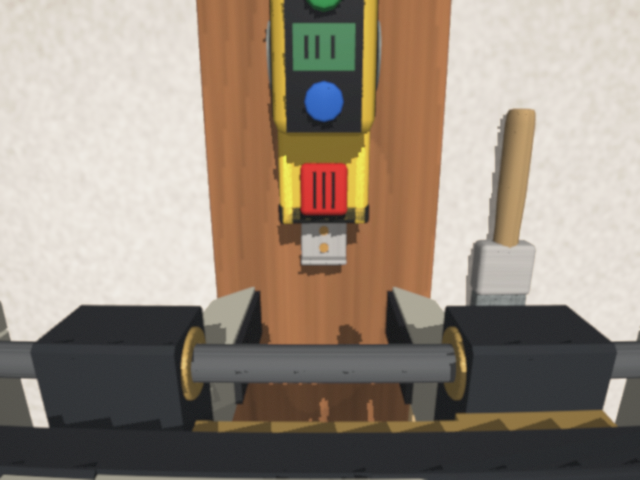

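The wrist view shows the hook plate at (323, 245), centred between the jaws, with the release at (323, 188). Above 110 mm the glue bottle narrows, leaving about 16 mm to the gripper body. Next I descend and pinch.

Emit:
arm_command(
  motion=[
    [50,40,0,1,0,0,0],
    [50,40,0,0,0,0,0],
    [50,25,0,0,0,0,0],
    [20,0,0,0,0,0,0],
    [20,0,0,0,0,0,0],
  ],
  newtons=30,
)

```text
clock: 3.6
position: [0.5777, 0.0889, 0.226]
ee_rot: [0.17, 1.562, -0.169]
force: [0.9, -0.7, 0.5]
width: 0.378
```

Emit:
arm_command(
  motion=[
    [20,0,0,0,0,0,0],
    [20,0,0,0,0,0,0],
  ],
)

```text
clock: 3.85
position: [0.576, 0.0895, 0.2259]
ee_rot: [0.169, 1.566, -0.168]
force: [-5.1, 0.8, 3.9]
width: 0.298
```

Emit:
arm_command(
  motion=[
    [20,0,-15,0,0,0,0],
    [20,0,-30,0,0,0,0],
    [20,0,-35,0,0,0,0],
    [20,0,-35,0,0,0,0],
    [20,0,-25,0,0,0,0],
  ],
)

```text
clock: 4.47
position: [0.5465, -0.0457, 0.226]
ee_rot: [0.17, 1.565, -0.164]
force: [-3.8, 11.5, 2.7]
width: 0.299
```

```bash
cat > m3.py <<'E'
from h import *
import sys
U=np.array([-.213,-.977,0]);V=np.array([.977,-.213,0]); O=np.array([.5405,-.0735,0])
s=arm.observe(); print(s['clock'],s['position'],s['force'].round(1),s['width'],'TCP along',(s['position']-O)@U*1e3,'across',(s['position']-O)@V*1e3)
for c in ('wrist','scene','side'):
    s=arm.observe(); d=get_image(c); save(d['frame'],c+sys.argv[1]+'.png'); T=pose(d,s); P=cloud(d,T); hsv=cv2.cvtColor(d['frame'],cv2.COLOR_RGB2HSV)
    m=(cv2.inRange(hsv,(105,130,50),(125,255,255))>0); v,u=np.nonzero(m); Q=onplane(d,T,np.c_[u,v],.038)-O
    a=Q@U*1e3;b=Q@V*1e3; z=P[v,u,2]; k=(abs(a-12)<25)&(abs(b)<70)&(abs(z-.038)<.008); a=a[k];b=b[k]
    ed=[(x,np.percentile(a[abs(b-x)<4],[2,98]).round(1).tolist()) for x in range(-60,61,15) if (abs(b-x)<4).sum()>15]
    print(c,'blue edge along by across',ed)
    e=P-O; a=e@U*1e3; b=e@V*1e3
    k=(P[...,2]>.045)&(P[...,2]<.066)&(abs(b)<17)&(a>-45)&(a<45)
    if k.sum()>5: print('  hook pts',k.sum(),'along',np.percentile(a[k],[2,50,90,98,100]).round(1),'across',np.percentile(b[k],[2,98]).round(1))
    for n in ('hook_face','mark_edge'):
        for q in pinpoint(c,n)[:1]: e=np.array(q['point'])-O; print('  ',n,round(q['p'],2),'along %.1f across %.1f'%(e@U*1e3,e@V*1e3))
E
python3 m3.py 2
```

```text
4.475 [ 0.54645328 -0.04570955  0.22599453] [-3.8 11.5  2.7] 0.29851074773895653 TCP along -28.41931529374006 across -0.10300808016871561
wrist blue edge along by across [(-15, [12.1, 24.2]), (0, [12.6, 24.2]), (15, [12.6, 24.2])]
  hook pts 4955 along [-44.4 -32.9 -21.8 -21.2 -20.4] across [-15.2  15.4]
   hook_face 0.71 along -15.4 across -2.0
scene blue edge along by across [(45, [1.4, 20.7])]
  hook pts 75 along [-44.7 -37.4 -30.9 -28.8 -18.1] across [-16.7  13.2]
   hook_face 0.7 along -13.5 across -0.2
side blue edge along by across [(-60, [2.2, 22.8]), (-45, [3.4, 21.8]), (-30, [2.6, 23.0]), (-15, [1.6, 22.3]), (0, [0.9, 23.4]), (15, [2.1, 22.6]), (30, [3.5, 21.7]), (45, [2.6, 23.0]), (60, [3.9, 22.1])]
  hook pts 276 along [-44.2 -15.9 -13.2 -12.5 -11.5] across [-16.1  16. ]
   hook_face 0.6 along -9.2 across -0.9
```

Emit:
arm_command(
  motion=[
    [20,0,-8,0,0,0,0],
    [20,0,0,0,0,0,0],
    [20,0,0,0,0,0,0],
  ],
)

```text
clock: 5.3
position: [0.5448, -0.0538, 0.226]
ee_rot: [0.169, 1.565, -0.166]
force: [-6.0, 5.8, 3.8]
width: 0.296
```

```bash
python3 m3.py 3; python3 - <<'E'
import cv2
a=cv2.imread('pics/side3.png');b=cv2.imread('pics/scene3.png')
import numpy as np
A=cv2.resize(a[150:330,220:420],None,fx=3,fy=3,interpolation=cv2.INTER_CUBIC); cv2.imwrite('pics/side3c.png',A)
E
```

```text
5.3 [ 0.54476733 -0.05382046  0.22597008] [-6.   5.8  3.8] 0.2962600524018397 TCP along -20.135849385467413 across -0.022560860125774244
wrist blue edge along by across [(-15, [20.7, 24.6]), (0, [21.2, 24.5]), (15, [21.2, 24.0])]
  hook pts 6465 along [-44.1 -28.7 -13.5 -12.5 -12. ] across [-14.8  14.9]
   hook_face 0.62 along -6.9 across -0.1
scene blue edge along by across [(45, [1.5, 21.5])]
  hook pts 92 along [-44.3 -35.  -27.2 -25.  -24.5] across [-15.9  12.8]
   hook_face 0.82 along -11.9 across -0.5
   mark_edge 0.77 along -2.5 across 1.5
side blue edge along by across [(-60, [2.1, 22.8]), (-45, [3.4, 21.8]), (-30, [2.6, 23.0]), (-15, [1.6, 22.3]), (0, [3.0, 23.4]), (15, [2.0, 22.5]), (30, [3.5, 22.1]), (45, [2.6, 23.0]), (60, [1.7, 22.1])]
  hook pts 310 along [-43.8 -18.2  -8.6  -8.   -7.4] across [-15.6  16.2]
   hook_face 0.59 along -7.5 across -2.1
   mark_edge 0.74 along -151.0 across 133.0
```

View pics/side3c.png

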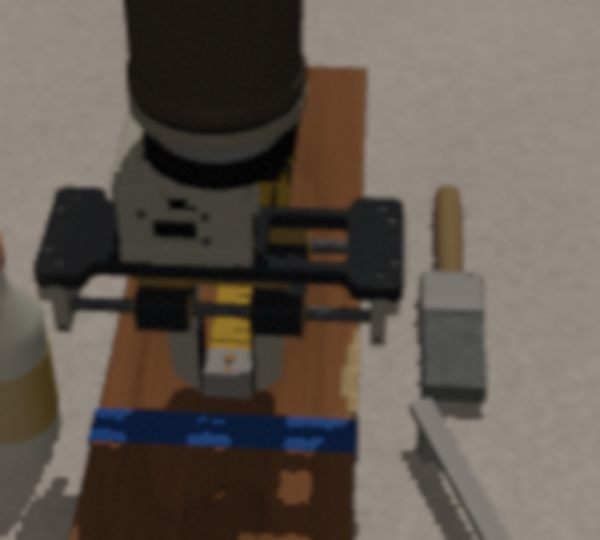

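The side view shows the hook at crop px (228, 385), just short of the strip's near edge (row 412); about 7.5 mm remain.

Emit:
arm_command(
  motion=[
    [20,0,-7.5,0,0,0,0],
    [20,0,0,0,0,0,0],
    [20,0,0,0,0,0,0],
    [60,0,0,0,0,0,0],
    [60,0,0,0,0,0,0],
  ],
)

```text
clock: 6.38
position: [0.5444, -0.063, 0.2258]
ee_rot: [0.169, 1.562, -0.169]
force: [-0.0, 0.1, -0.4]
width: 0.466
```

Emit:
arm_command(
  motion=[
    [60,-30,0,0,0,0,0],
    [60,-40,-25,0,0,0,0],
    [60,-40,-30,0,0,0,0],
    [60,0,-15,0,0,0,0],
    [60,0,0,0,0,0,0],
  ],
)

```text
clock: 7.0
position: [0.5285, -0.1324, 0.3348]
ee_rot: [0.17, 1.563, -0.171]
force: [-0.1, 0.7, -0.8]
width: 0.653
```

```bash
python3 m3.py 4; python3 - <<'E'
import cv2
a=cv2.imread('pics/wrist4.png')
cv2.imwrite('pics/wrist4c.png',a)
E
```

```text
7.0 [ 0.52846952 -0.13236062  0.33478018] [-0.1  0.7 -0.8] 0.6528977091473611 TCP along 60.06931432815728 across 0.7835337071407804
wrist blue edge along by across [(-60, [0.6, 23.0]), (-45, [0.7, 23.1]), (-30, [0.8, 23.2]), (-15, [0.9, 23.3]), (0, [0.9, 23.3]), (15, [1.0, 22.7]), (30, [0.9, 22.8]), (45, [1.0, 22.8]), (60, [1.0, 22.8])]
  hook pts 3538 along [-44.3 -23.8  -6.6  -3.5  -2.8] across [-12.4  13.9]
   hook_face 0.9 along -2.2 across -1.4
   mark_edge 0.97 along 2.5 across -3.2
scene blue edge along by across [(-60, [1.3, 20.5]), (-45, [1.1, 21.2]), (15, [1.3, 21.2]), (30, [1.1, 20.8]), (45, [1.6, 21.4]), (60, [1.4, 19.8])]
  hook pts 202 along [-43.7 -21.9  -7.2  -5.9  -4.8] across [-14.7  12.8]
   hook_face 0.56 along -7.0 across 0.1
   mark_edge 0.65 along -1.3 across -1.3
side blue edge along by across [(-60, [2.1, 22.8]), (-45, [1.1, 21.8]), (-30, [2.6, 23.0]), (-15, [1.6, 22.3]), (0, [3.0, 21.7]), (15, [2.1, 22.6]), (30, [1.3, 21.7]), (45, [2.6, 23.0]), (60, [1.7, 22.1])]
  hook pts 332 along [-43.6 -17.7  -1.8  -1.1   0.1] across [-13.3  13.7]
   hook_face 0.56 along 1.0 across -1.6
   mark_edge 0.65 along 1.3 across 0.4
```

View pics/wrist4c.png

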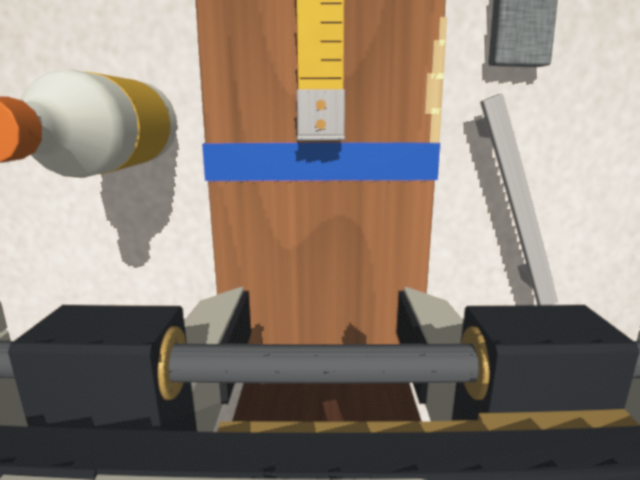

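The wrist view shows the strip's near edge at row 143 and the hook's outer edge at about row 139. I'll refine both to subpixel.

```bash
cat > m4.py <<'E'
from h import *
import sys
U=np.array([-.213,-.977,0]);V=np.array([.977,-.213,0]); O=np.array([.5405,-.0735,0])
s=arm.observe(); d=get_image('wrist'); T=pose(d,s); f=d['frame'].astype(float); save(d['frame'],sys.argv[1])
cam=(T[:3,3]-O); print(s['clock'],'cam along',cam@U*1e3,'z',cam[2])
bl=f[...,2]-f[...,0]
def cross(col,r0,r1,lvl):   # subpixel crossings of level
    x=col[r0:r1]-lvl; i=np.nonzero(x[:-1]*x[1:]<0)[0]; return [r0+j+x[j]/(x[j]-x[j+1]) for j in i]
# strip edges away from hook
for c in (230,260,390,420):
    e=cross(bl[:,c],90,240,30); print(c,[ (round(r,2),round(float((onplane(d,T,[[c,r]],.038)[0]-O)@U*1e3),2)) for r in e])
c0,c1=int(sys.argv[2]),int(sys.argv[3])
prof=f[:,c0:c1].mean(1); r0=int(sys.argv[4])
for r in range(r0-8,r0+12): print(r,prof[r].round(0),'z62: %.1f'%((onplane(d,T,[[(c0+c1)/2,r]],.062)[0]-O)@U*1e3),'z38: %.1f'%((onplane(d,T,[[(c0+c1)/2,r]],.038)[0]-O)@U*1e3))
E
python3 m4.py w4.png 304 338 140
```

```text
7.45 cam along -19.15971501637305 z 0.3144534321320607
230 [(np.float64(145.67), -0.24), (np.float64(183.35), 23.99)]
260 [(np.float64(145.56), -0.22), (np.float64(183.09), 23.87)]
390 [(np.float64(145.7), -0.16), (np.float64(183.14), 23.88)]
420 [(np.float64(145.95), -0.11), (np.float64(183.32), 23.93)]
132 [188. 178. 166.] z62: -9.5 z38: -8.6
133 [182. 176. 169.] z62: -8.9 z38: -8.0
134 [184. 180. 175.] z62: -8.4 z38: -7.4
135 [189. 185. 180.] z62: -7.8 z38: -6.7
136 [190. 185. 180.] z62: -7.2 z38: -6.1
137 [184. 180. 175.] z62: -6.7 z38: -5.5
138 [183. 180. 174.] z62: -6.1 z38: -4.9
139 [196. 192. 187.] z62: -5.5 z38: -4.3
140 [202. 198. 193.] z62: -5.0 z38: -3.6
141 [190. 186. 181.] z62: -4.4 z38: -3.0
142 [163. 159. 155.] z62: -3.8 z38: -2.4
143 [129. 123. 118.] z62: -3.3 z38: -1.8
144 [96. 85. 82.] z62: -2.7 z38: -1.1
145 [72. 64. 76.] z62: -2.1 z38: -0.5
146 [51. 59. 94.] z62: -1.5 z38: 0.1
147 [ 37.  60. 104.] z62: -1.0 z38: 0.8
148 [ 33.  60. 105.] z62: -0.4 z38: 1.4
149 [ 34.  60. 106.] z62: 0.2 z38: 2.0
150 [ 34.  60. 106.] z62: 0.7 z38: 2.6
151 [ 34.  60. 106.] z62: 1.3 z38: 3.3
```

```bash
cat > st.py <<'E'
from h import *
U=np.array([-.213,-.977,0]);V=np.array([.977,-.213,0]); O=np.array([.5405,-.0735,0])
s=arm.observe(); e=s['position']-O; print(s['clock'],'along %.2f across %.2f z %.4f'%(e@U*1e3,e@V*1e3,s['position'][2]),s['force'].round(1),s['width'])
E
python3 st.py
```

```text
7.5 along 58.35 across 0.89 z 0.3345 [1.  0.4 0.4] 0.6536020377439595
```

Emit:
arm_command(
  motion=[
    [60,0,36,-1,0,0,0],
    [60,0,36,0,0,0,0],
    [60,40,0,0,0,0,0],
    [60,40,0,0,0,0,0],
    [60,29,0,0,0,0,0],
  ],
)

```text
clock: 8.12
position: [0.5429, -0.0602, 0.2242]
ee_rot: [0.168, 1.565, -0.168]
force: [0.4, 0.2, 0.4]
width: 0.652
```

Emit:
arm_command(
  motion=[
    [20,0,0,0,0,0,0],
    [20,0,0,0,0,0,0],
    [20,0,0,0,0,0,0],
    [20,0,0,0,0,0,0],
    [20,0,0,0,0,0,0],
  ],
)

```text
clock: 8.75
position: [0.543, -0.0603, 0.2268]
ee_rot: [0.169, 1.564, -0.168]
force: [-3.7, 1.7, 6.7]
width: 0.296
```

```bash
python3 st.py
```

```text
8.75 along -13.39 across -0.33 z 0.2268 [-3.7  1.7  6.7] 0.2964792027173531
```

Emit:
arm_command(
  motion=[
    [20,0,-4,0,0,0,0],
    [20,0,0,0,0,0,0],
    [20,0,0,0,0,0,0],
  ],
)

```text
clock: 9.12
position: [0.5426, -0.0623, 0.2268]
ee_rot: [0.169, 1.564, -0.165]
force: [-2.0, 7.8, 5.5]
width: 0.297
```

```bash
python3 st.py
```

```text
9.125 along -11.34 across -0.37 z 0.2268 [-2.   7.8  5.5] 0.2968451075343523
```

Emit:
arm_command(
  motion=[
    [20,0,-1.5,0,0,0,0],
    [20,0,0,0,0,0,0],
    [60,0,0,0,0,0,0],
    [60,0,0,0,0,0,0],
    [60,0,0,0,0,0,0],
  ],
)

```text
clock: 9.75
position: [0.5421, -0.0663, 0.2259]
ee_rot: [0.169, 1.564, -0.169]
force: [0.8, 0.3, 0.3]
width: 0.574
```

Emit:
arm_command(
  motion=[
    [60,-30,0,0,0,0,0],
    [60,-40,-33,0,0,0,0],
    [60,-40,-37,0,0,0,0],
    [60,0,0,0,0,0,0],
    [60,0,0,0,0,0,0],
  ],
)

```text
clock: 10.38
position: [0.527, -0.1341, 0.3354]
ee_rot: [0.169, 1.564, -0.169]
force: [0.3, 1.8, -0.7]
width: 0.654
```

```bash
python3 st.py; python3 m4.py w5.png 304 338 145
```

```text
10.375 along 62.06 across -0.31 z 0.3354 [ 0.3  1.8 -0.7] 0.6538325359361439
10.375 cam along -15.281359446485366 z 0.31553984907556165
230 [(np.float64(139.72), -0.18), (np.float64(177.37), 23.96)]
260 [(np.float64(139.55), -0.16), (np.float64(177.12), 23.88)]
390 [(np.float64(139.35), -0.21), (np.float64(177.13), 23.97)]
420 [(np.float64(139.6), -0.14), (np.float64(177.12), 23.91)]
137 [203. 198. 193.] z62: -2.8 z38: -1.6
138 [192. 188. 182.] z62: -2.2 z38: -1.0
139 [166. 163. 159.] z62: -1.7 z38: -0.4
140 [128. 127. 131.] z62: -1.1 z38: 0.2
141 [ 81.  89. 110.] z62: -0.5 z38: 0.9
142 [ 45.  65. 105.] z62: 0.0 z38: 1.5
143 [ 35.  60. 105.] z62: 0.6 z38: 2.1
144 [ 34.  60. 106.] z62: 1.2 z38: 2.8
145 [ 34.  60. 106.] z62: 1.8 z38: 3.4
146 [ 33.  60. 106.] z62: 2.3 z38: 4.0
147 [ 34.  60. 106.] z62: 2.9 z38: 4.6
148 [ 34.  61. 106.] z62: 3.5 z38: 5.3
149 [ 34.  60. 106.] z62: 4.1 z38: 5.9
150 [ 34.  60. 106.] z62: 4.6 z38: 6.5
151 [ 34.  60. 106.] z62: 5.2 z38: 7.2
152 [ 34.  60. 106.] z62: 5.8 z38: 7.8
153 [ 34.  60. 106.] z62: 6.4 z38: 8.4
154 [ 34.  60. 106.] z62: 7.0 z38: 9.1
155 [ 34.  60. 106.] z62: 7.5 z38: 9.7
156 [ 34.  60. 106.] z62: 8.1 z38: 10.3
```

```bash
python3 st.py
```

```text
10.425 along 61.49 across -0.48 z 0.3349 [-1.5 -0.2 -0.4] 0.650049607592395
```

Emit:
arm_command(
  motion=[
    [60,0,36,0,0,0,0],
    [60,0,36,0,0,0,0],
    [60,40,0,0,0,0,0],
    [60,40,0,0,0,0,0],
    [60,29,0,0,0,0,0],
  ],
)

```text
clock: 11.05
position: [0.5417, -0.0624, 0.2239]
ee_rot: [0.167, 1.568, -0.167]
force: [-0.0, -0.1, 0.3]
width: 0.655
```

Emit:
arm_command(
  motion=[
    [20,0,0,0,0,0,0],
    [20,0,0,0,0,0,0],
    [20,0,0,0,0,0,0],
    [20,0,0,0,0,0,0],
    [20,0,0,0,0,0,0],
  ],
)

```text
clock: 11.68
position: [0.5423, -0.0637, 0.2277]
ee_rot: [0.169, 1.564, -0.168]
force: [-3.1, 0.9, 5.6]
width: 0.297
```

Emit:
arm_command(
  motion=[
    [20,0,-3.8,0,0,0,0],
    [20,0,0,0,0,0,0],
    [20,0,0,0,0,0,0],
  ],
)

```text
clock: 12.05
position: [0.5418, -0.0656, 0.2277]
ee_rot: [0.169, 1.564, -0.165]
force: [-1.1, 7.9, 5.1]
width: 0.294
```

Emit:
arm_command(
  motion=[
    [60,0,0,0,0,0,0],
    [60,0,0,0,0,0,0],
    [60,0,0,0,0,0,0],
  ],
)

```text
clock: 12.42
position: [0.5418, -0.068, 0.227]
ee_rot: [0.169, 1.564, -0.169]
force: [0.3, 0.2, 0.6]
width: 0.577
```

Emit:
arm_command(
  motion=[
    [60,-30,0,0,0,0,0],
    [60,-40,-33,0,0,0,0],
    [60,-40,-37,0,0,0,0],
    [60,0,0,0,0,0,0],
    [60,0,0,0,0,0,0],
  ],
)

```text
clock: 13.05
position: [0.5266, -0.1358, 0.3364]
ee_rot: [0.169, 1.564, -0.169]
force: [0.6, 0.7, -0.4]
width: 0.653
```

```bash
python3 st.py; python3 m4.py w6.png 304 338 143
```

```text
13.05 along 63.85 across -0.32 z 0.3364 [ 0.6  0.7 -0.4] 0.6531843990212582
13.05 cam along -13.493163092274678 z 0.3165477359149849
230 [(np.float64(136.82), -0.16), (np.float64(174.4), 23.93)]
260 [(np.float64(136.58), -0.19), (np.float64(174.14), 23.84)]
390 [(np.float64(136.55), -0.14), (np.float64(174.18), 23.95)]
420 [(np.float64(136.83), -0.05), (np.float64(174.16), 23.88)]
135 [184. 180. 174.] z62: -2.1 z38: -1.1
136 [197. 192. 187.] z62: -1.6 z38: -0.4
137 [194. 190. 185.] z62: -1.0 z38: 0.2
138 [172. 169. 165.] z62: -0.4 z38: 0.8
139 [136. 135. 136.] z62: 0.2 z38: 1.4
140 [ 89.  95. 111.] z62: 0.7 z38: 2.1
141 [ 50.  68. 104.] z62: 1.3 z38: 2.7
142 [ 35.  61. 105.] z62: 1.9 z38: 3.3
143 [ 34.  60. 106.] z62: 2.5 z38: 4.0
144 [ 33.  60. 105.] z62: 3.0 z38: 4.6
145 [ 33.  60. 105.] z62: 3.6 z38: 5.2
146 [ 34.  60. 106.] z62: 4.2 z38: 5.9
147 [ 34.  60. 106.] z62: 4.8 z38: 6.5
148 [ 34.  60. 106.] z62: 5.3 z38: 7.1
149 [ 34.  60. 105.] z62: 5.9 z38: 7.8
150 [ 33.  60. 106.] z62: 6.5 z38: 8.4
151 [ 34.  60. 106.] z62: 7.1 z38: 9.0
152 [ 34.  60. 106.] z62: 7.7 z38: 9.7
153 [ 34.  60. 106.] z62: 8.3 z38: 10.3
154 [ 34.  60. 106.] z62: 8.8 z38: 10.9
```

The hook face now sits about 0.5 mm past the strip's near edge, which is aligned to within measurement. Next: close the fingers and locate the keys from above.

Emit:
arm_command(
  motion=[
    [0,-10,45,0,0,0,0],
    [0,0,55,0,0,0,0],
    [0,0,60,0,0,0,0],
    [0,0,60,0,0,0,0],
    [0,0,45,0,0,0,0],
  ],
)

```text
clock: 13.72
position: [0.5827, 0.1273, 0.3453]
ee_rot: [0.166, 1.567, -0.165]
force: [0.8, -0.4, -0.3]
width: 0.157
```

Emit:
arm_command(
  motion=[
    [0,0,0,0,0,0,0],
    [0,0,0,0,0,0,0],
    [0,0,0,0,0,0,0],
  ],
)

```text
clock: 14.1
position: [0.5831, 0.1216, 0.3462]
ee_rot: [0.169, 1.565, -0.171]
force: [0.1, 0.3, -0.0]
width: 0.001
```

```bash
cat > m5.py <<'E'
from h import *
import sys
U=np.array([-.213,-.977,0]);V=np.array([.977,-.213,0]); O=np.array([.5405,-.0735,0])
s=arm.observe(); e=s['position']-O; print(s['clock'],'TCP along %.2f across %.2f z %.4f'%(e@U*1e3,e@V*1e3,s['position'][2]),s['width'])
d=get_image('wrist'); T=pose(d,s); P=cloud(d,T); hsv=cv2.cvtColor(d['frame'],cv2.COLOR_RGB2HSV); save(d['frame'],sys.argv[1])
for nm,lo,hi,z in (('green',(45,100,40),(85,255,255),.107),('blue',(100,130,60),(125,255,255),.107),('red',(0,180,90),(5,255,255),.083)):
    m=(cv2.inRange(hsv,lo,hi)>0)&(np.abs(P[...,2]-z)<.006)
    n,lab,stt,cen=cv2.connectedComponentsWithStats(m.astype(np.uint8))
    for i in range(1,n):
        if stt[i,4]>60:
            q=onplane(d,T,[cen[i]],z)[0]-O; print(nm,stt[i].tolist(),'z %.4f'%np.nanmedian(P[lab==i][:,2]),'along %.1f across %.1f'%(q@U*1e3,q@V*1e3))
for n in ('key_read_top','key_store_top','release_top'):
    for q in pinpoint('wrist',n)[:1]: e=np.array(q['point'])-O; print(n,round(q['p'],2),'along %.1f across %.1f z %.3f'%(e@U*1e3,e@V*1e3,q['point'][2]))
E
python3 m5.py w7.png
```

```text
14.1 TCP along -199.66 across 0.03 z 0.3462 0.0014348355422767495
green [304, 49, 37, 39, 1135] z 0.1072 along -298.8 across 0.6
green [295, 99, 55, 40, 1773] z 0.1021 along -274.9 across 0.7
blue [305, 148, 36, 37, 1002] z 0.1071 along -251.2 across 0.6
red [302, 214, 42, 45, 1507] z 0.0836 along -207.4 across 0.3
key_read_top 0.67 along -297.0 across -0.1 z 0.109
key_store_top 0.9 along -252.9 across -2.4 z 0.105
release_top 0.62 along -202.9 across -2.0 z 0.086
```

View pics/w7.png

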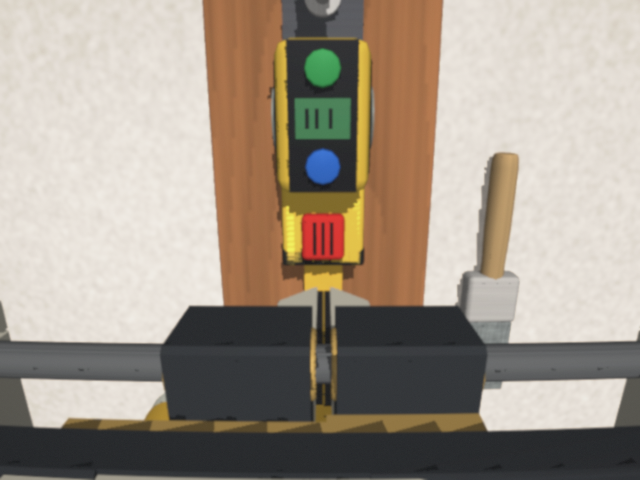

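The wrist view shows the green key at (323, 68), the blue key at (323, 166) and the release at (323, 237). I'll move over green and approach it.

Emit:
arm_command(
  motion=[
    [0,0,50,0.5,0,0,0],
    [0,0,49,0,0,0,0],
    [0,25,0,0,0,0,0],
    [0,29,0,0,0,0,0],
    [0,0,0,0,0,0,0],
  ],
)

```text
clock: 14.92
position: [0.6041, 0.2188, 0.2907]
ee_rot: [0.167, 1.568, -0.171]
force: [0.3, -0.2, 0.4]
width: 0.006
```

```bash
python3 st.py
```

```text
14.925 along -299.11 across -0.16 z 0.2907 [ 0.3 -0.2  0.4] 0.005558963825155717
```

Emit:
arm_command(
  motion=[
    [0,5,0,0,0,0,0],
    [0,4,0,0,0,0,0],
    [0,2,0,0,0,0,0],
    [0,0,0,0,0,0,0],
  ],
)

```text
clock: 15.42
position: [0.6053, 0.2195, 0.2824]
ee_rot: [0.169, 1.563, -0.168]
force: [1.3, 0.4, 2.0]
width: 0.003
```

Emit:
arm_command(
  motion=[
    [0,3,0,0,0,0,0],
    [0,1,0,0,0,0,0],
    [0,0,0,0,0,0,0],
  ],
)

```text
clock: 15.8
position: [0.6054, 0.2197, 0.2804]
ee_rot: [0.17, 1.561, -0.168]
force: [-4.3, -2.0, 21.5]
width: 0.006
```

Emit:
arm_command(
  motion=[
    [0,-10,0,0,0,0,0],
    [0,-15,0,0,0,0,0],
    [0,0,-24,0,0,0,0],
    [0,0,-24,0,0,0,0],
    [0,10,0,0,0,0,0],
  ],
)

```text
clock: 16.42
position: [0.5945, 0.1683, 0.2927]
ee_rot: [0.171, 1.564, -0.174]
force: [1.2, 0.3, 0.1]
width: 0.004
```

```bash
python3 st.py
```

```text
16.425 along -247.76 across 1.29 z 0.2927 [1.2 0.3 0.1] 0.003945952930117956
```

Emit:
arm_command(
  motion=[
    [0,0,0,0,0,0,0],
    [0,0,0,0,0,0,0],
  ],
)

```text
clock: 16.68
position: [0.5945, 0.173, 0.2925]
ee_rot: [0.168, 1.565, -0.168]
force: [0.3, 0.9, 0.0]
width: 0.009
```

```bash
python3 st.py
```

```text
16.675 along -252.31 across 0.25 z 0.2925 [0.3 0.9 0. ] 0.00927520064032162
```

Emit:
arm_command(
  motion=[
    [0,6,0,0,0,0,0],
    [0,5,0,0,0,0,0],
    [0,3,0,0,0,0,0],
    [0,0,0,0,0,0,0],
  ],
)

```text
clock: 17.18
position: [0.5949, 0.1733, 0.2806]
ee_rot: [0.169, 1.563, -0.167]
force: [-5.7, -0.4, 19.5]
width: 0.004
```

Emit:
arm_command(
  motion=[
    [0,-10,0,0,0,0,0],
    [0,-15,0,0,0,0,0],
    [0,0,-23,0,0,0,0],
    [0,0,-23,0,0,0,0],
    [0,0,0,0,0,0,0],
  ],
)

```text
clock: 17.8
position: [0.5843, 0.1236, 0.3033]
ee_rot: [0.171, 1.565, -0.174]
force: [-0.0, 0.1, 0.3]
width: 0.002
```

Emit:
arm_command(
  motion=[
    [0,18,0,0,0,0,0],
    [0,15,0,0,0,0,0],
    [0,0,0,0,0,0,0],
  ],
)

```text
clock: 18.18
position: [0.5842, 0.1274, 0.2692]
ee_rot: [0.168, 1.567, -0.17]
force: [-0.4, 0.5, 0.5]
width: 0.008
```

```bash
python3 st.py; python3 m3.py 8 | sed -n '/side/,$p'; python3 - <<'E'
import cv2
a=cv2.imread('pics/side8.png')
cv2.imwrite('pics/side8c.png',cv2.resize(a[100:330,220:420],None,fx=2.6,fy=2.6,interpolation=cv2.INTER_CUBIC))
E
```

```text
18.175 along -205.60 across -0.11 z 0.2692 [-0.4  0.5  0.5] 0.007892982095724668
side blue edge along by across [(-60, [4.3, 20.5]), (-45, [3.4, 21.8]), (-30, [2.8, 21.0]), (-15, [3.9, 20.1]), (0, [3.0, 23.5]), (15, [2.1, 22.6]), (30, [1.2, 21.7]), (45, [2.6, 23.0]), (60, [1.7, 22.1])]
  hook pts 366 along [-43.6 -15.5   1.7   2.5   2.9] across [-13.2  13.8]
   hook_face 0.6 along -14.1 across -127.9
   mark_edge 0.96 along 2.5 across -1.8
```

View pics/side8c.png

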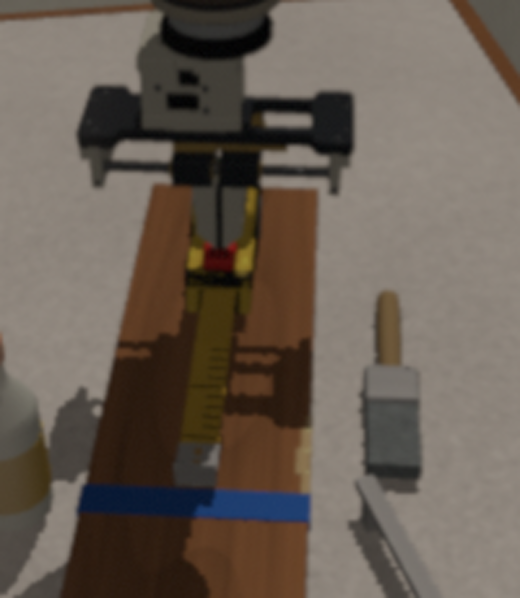

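The hook stands at the strip's edge (crop px (200, 483)), and the fingers are over the red release (220, 258). Next I press the release and hold it.

Emit:
arm_command(
  motion=[
    [0,8,0,0,0,0,0],
    [0,6,0,0,0,0,0],
    [0,3,0,0,0,0,0],
    [0,0,0,0,0,0,0],
    [0,0,0,0,0,0,0],
  ],
)

```text
clock: 19.25
position: [0.585, 0.1278, 0.255]
ee_rot: [0.169, 1.563, -0.168]
force: [-4.1, -0.9, 16.5]
width: 0.005
```

Emit:
arm_command(
  motion=[
    [0,0,0,0,0,0,0],
    [0,0,0,0,0,0,0],
    [0,0,0,0,0,0,0],
    [0,0,0,0,0,0,0],
    [0,0,0,0,0,0,0],
  ],
)

```text
clock: 19.88
position: [0.585, 0.1278, 0.255]
ee_rot: [0.169, 1.563, -0.168]
force: [-4.6, -1.2, 15.6]
width: 0.005
```

Emit:
arm_command(
  motion=[
    [0,0,0,0,0,0,0],
    [0,0,0,0,0,0,0],
    [0,0,0,0,0,0,0],
    [0,0,0,0,0,0,0],
  ],
)

```text
clock: 20.38
position: [0.585, 0.1278, 0.2549]
ee_rot: [0.169, 1.563, -0.168]
force: [-4.7, -0.8, 16.2]
width: 0.005
```

```bash
python3 st.py; python3 - <<'E'
from h import *
d=get_image('side'); save(d['frame'][60:330,220:420],'s9.png'); a=cv2.imread('pics/s9.png'); cv2.imwrite('pics/s9.png',cv2.resize(a,None,fx=2.2,fy=2.2,interpolation=cv2.INTER_CUBIC))
U=np.array([-.213,-.977,0])
for c in ('side','scene'):
    if c=='scene': get_image(c)
    print(c,[((np.array(q['point'])-[.5405,-.0735,0])@U*1e3,q['p']) for q in pinpoint(c,'hook_face')[:2]])
E
```

```text
20.375 along -206.17 across 0.61 z 0.2549 [-4.7 -0.8 16.2] 0.0050487833789359705
side []
scene [(np.float64(-175.1272), 0.48)]
```

View pics/s9.png

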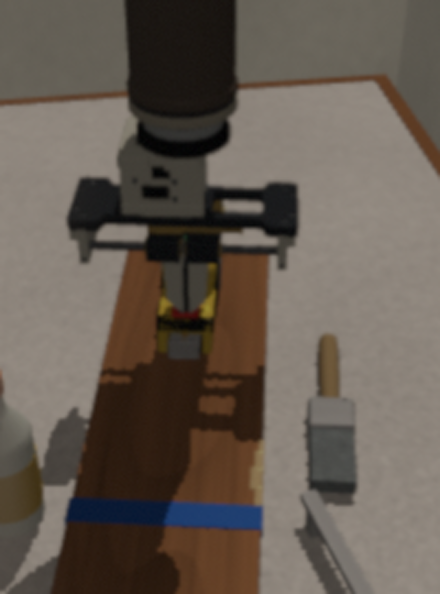

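The blade has run home: the hook is at the nose, at -175 mm measured against about -173 expected. Now I lift clear and do a last check.

Emit:
arm_command(
  motion=[
    [0,-15,0,0,0,0,0],
    [0,-35,0,0,0,0,0],
    [0,-45,0,0,0,0,0],
    [0,0,-20,0,0,0,0],
    [0,0,0,0,0,0,0],
  ],
)

```text
clock: 21.2
position: [0.5801, 0.106, 0.3483]
ee_rot: [0.17, 1.565, -0.172]
force: [-0.3, -0.8, -0.5]
width: 0.002
```

Emit:
arm_command(
  motion=[
    [0,0,0,0,0,0,0],
    [0,0,0,0,0,0,0],
  ],
)

```text
clock: 21.45
position: [0.5803, 0.1087, 0.3477]
ee_rot: [0.168, 1.566, -0.168]
force: [-0.3, -0.4, 0.7]
width: 0.006
```

```bash
python3 m5.py w9.png; python3 - <<'E'
from h import *
U=np.array([-.213,-.977,0])
for c in ('wrist','scene','side'):
    get_image(c)
    for n in ('hook_face','glue','brush','pull','tissue_box'):
        print(c,n,[(np.round(q['point'],3),((np.array(q['point'])-[.5405,-.0735,0])@U*1e3).round(1) if n=='hook_face' else '') for q in pinpoint(c,n)[:1]])
E
```

```text
21.45 TCP along -186.46 across 0.09 z 0.3477 0.005650695244563626
green [305, 20, 37, 41, 1168] z 0.1072 along -298.6 across 0.6
green [296, 72, 55, 40, 1680] z 0.1021 along -274.6 across 0.9
blue [305, 122, 37, 38, 1010] z 0.1071 along -251.1 across 0.5
red [302, 192, 42, 45, 1490] z 0.0822 along -207.4 across 0.5
key_read_top 0.92 along -298.3 across -1.0 z 0.109
key_store_top 0.88 along -250.2 across -3.5 z 0.107
release_top 0.78 along -201.7 across -0.2 z 0.084
wrist hook_face [(array([0.575, 0.092, 0.049]), np.float64(-169.5))]
wrist glue []
wrist brush [(array([ 0.702,  0.042, -0.   ]), '')]
wrist pull []
wrist tissue_box []
scene hook_face [(array([0.584, 0.121, 0.081]), np.float64(-199.7))]
scene glue [(array([ 0.416, -0.031,  0.001]), '')]
scene brush [(array([ 0.702,  0.044, -0.001]), '')]
scene pull [(array([ 0.664, -0.146, -0.   ]), '')]
scene tissue_box [(array([ 0.493, -0.314, -0.   ]), '')]
side hook_face [(array([0.574, 0.093, 0.055]), np.float64(-169.8))]
side glue [(array([ 0.418, -0.035,  0.   ]), '')]
side brush [(array([0.704, 0.044, 0.001]), '')]
side pull [(array([ 0.67 , -0.15 , -0.002]), '')]
side tissue_box [(array([ 0.491, -0.315, -0.002]), '')]
```

View pics/w9.png

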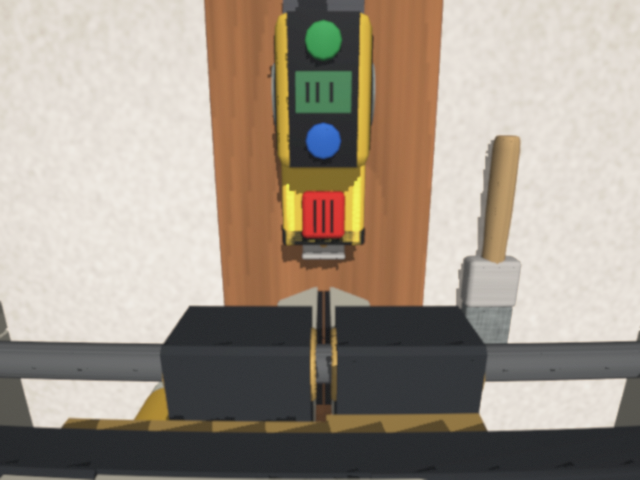

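The wrist view shows the blade home (hook at (323, 252), against the nose) and the release and keys back up. The loose objects on the desk are where they started.

```bash
python3 -c "
from cell import arm
print(arm.sign_off(), arm.observe()['clock'])"
```

```text
the job is handed in; nothing more can be done
the job is handed in; nothing more can be done
```

The job is done and handed in at about 22 s of the 56 s allowed; no verdict was reported.

- **Blade:** I pinched the end hook and drew the blade out, then corrected it twice (3 mm and 0.8 mm short). The last close wrist picture put the hook face about 0.5 mm past the near edge of the blue strip, which is about as fine as I could measure. The side camera, just before the release, agreed to within its roughly 1–2 mm resolution.
- **Keys:** Green, then blue, each pressed once until it bottomed (about 20 N at the wrist). I read no key travel directly; full press is judged from the force and the tip height. A picture after both presses showed the hook still on the edge.
- **Release:** I held it down for about 2 s at 16 N, and the blade ran home before I let go.
- **Final check:** The hook face measured -170 to -175 mm from the mark, against about -173 mm expected when home. The keys and the release were back up and the arm was clear. The glue, brush, pull and tissue box were within 4 mm of where they started, which is the detector's accuracy.
- **Disagreements:** In the last scene picture the network put the hook on the release paddle, and in the side picture before the release it put it well off the panel. I discounted both because the other measurements contradicted them.

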